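# Break down two stacks of castings onto their inspection places

## Task

Take the two stacks of castings apart and set each casting flat in the middle of its own place: the round flange on the large round pad, the square plate on the square pad, the hex blank on the hex pad and the small plug on the small round pad. Seat the lugged collar over the spigot of the keyed seat, each lug down in a notch so that it lies flat on the base. Leave all five released and at rest.

Things in the scene. Friction and masses are not known exactly. Their poses are not given: they have to be found in the camera images.
- flange: Round aluminium flange blank, a flat disc 64 mm across and 20 mm tall with six dark bolt marks near its edge; 0.14 to 0.24 kg. Bottom of one of the two stacks, lying on the table, with either the hex blank or the collar on it. Origin: centre of its underside, z up.
- plate: Square steel plate, 60 x 60 mm and 20 mm tall, with four dark corner marks; 0.26 to 0.46 kg. Bottom of the other stack, lying on the table, with either the hex blank or the collar on it. Origin: centre of its underside, z up; x and y are square to its sides.
- hexnut: Solid six-sided brass blank, 46 mm across flats (53 mm over the corners), 20 mm tall; 0.15 to 0.26 kg. Lies on the flange or on the plate and carries the small plug. Origin: centre of its underside, z up; x is square to one pair of flats, the others are at 60 degree steps.
- collar: Brass indexed collar: ring of 48 mm outside and 32 mm bore diameter, 20 mm tall, with two opposite lugs along its x axis (14 mm wide, 12 mm tall from the underside up, their ends 38 mm from the centre); 0.11 to 0.2 kg. Lies on the flange or on the plate. Best gripped across y, square to the lugs. A half turn makes no difference to it. Origin: centre of its underside, z up.
- plug: Small round steel plug, 32 mm across for its lower 18 mm, then narrowing to a 22 mm head, 26 mm tall in all; 0.07 to 0.12 kg. Lies on top of the hex blank. Origin: centre of its underside, z up.
- round_pad: Large round cork pad, 90 mm across, the place of the flange. Fixed to the table; its top is flat, 6 mm above the table. Origin: centre of its underside, z up. 
- square_pad: Square cork pad, 84 x 84 mm, the place of the square plate. Fixed to the table; its top is flat, 6 mm above the table. Origin: centre of its underside, z up. x and y are square to its sides.
- hex_pad: Six-sided cork pad, 70 mm across flats, the place of the hex blank. Fixed to the table; its top is flat, 6 mm above the table. Origin: centre of its underside, z up. x is square to one pair of flats.
- small_pad: Small round cork pad, 56 mm across, the place of the plug. Fixed to the table; its top is flat, 6 mm above the table. Origin: centre of its underside, z up. 
- key_seat: Keyed seat of the collar: grey round base 90 mm across, its flat top 8 mm above the table; on it a central steel spigot (24 mm diameter, 12 mm tall, tapering to 16 mm over its upper 5 mm) and, along its x axis on both sides, a pair of steel posts 12 mm tall (27 to 38 mm from the centre) with a notch 21 mm wide between them. The collar goes over the spigot with each lug down in a notch, then lies flat on the base. Fixed to the table. Origin: centre of its underside, z up.
Mind the look-alikes: they are no part of the job. Leave any pink look-alike of the plug alone.

How it is judged:
By the outcome, as a careful person would: the job done as asked, in the order asked, and still so for the second after the job is handed in, with the robot touching nothing.
It also fails if it takes over 141 s, if anything falls off the work surface, if the arm or the gripper's body presses on something with over 40 N, if the wrist force passes 120 N, or if a joint passes its speed limit or range.

## Robot

A 7-joint arm with a two-finger parallel gripper is mounted at the origin on the work surface. World frame = base frame: x ahead of the robot, y to its left, z up, the work surface at z = 0. Lengths are in m, angles in rad, forces in N, time in s.
With the tool pointing down it reaches from about 0.4 to 0.85 m from the base axis. Payload 4.5 kg.
Tool frame: the origin (TCP) lies where the fingers leave the gripper's body, on its centre line; the fingertips stand 64 mm ahead of it and the grasp point (between the pads) lies 45 mm ahead of it; z points along the fingers, y is the direction in which the jaws open and shut (so a half turn about z gives the same grasp; the last joint's range is limited). The gripper opens to 88 mm and grips with 3 to 60 N. Pads are 18 mm wide; open, the fingers measure 123 mm over their backs; the gripper's body (75 mm by 187 mm) begins 45 mm behind the grasp point.
Start: joints at [1.161, 0.689, -0.195, 1.565, 0.157, 0.902, -0.215], TCP at [0.268, -0.564, 0.303] pointing down, gripper open.
Joint ranges: [-3.01, 3.01], [-0.46, 2.08], [-1.47, 1.51], [0.13, 2.56], [-1, 4.14], [0.04, 2.09], [-2.66, 2.66]. Speed limits (rad/s): [2.57, 2.57, 3.14, 3.14, 3.14, 3.14, 3.14].

## Interface

Orientations are given as a unit quaternion [x, y, z, w].
In Python, from plant import monitor, snapshot, workorder, finder gives the robot as it stands.
- The arm moves only by the tool carry_out, never from a script. Its argument "motion" is one flat list of numbers, 6 for each row, row after row: the shift along the tool's x, y, z in cm, then the turn, a rotation vector about the tool's x, y, z in rad. In form: [x, y, z, rx, ry, rz, x, y, z, rx, ry, rz, ...]. A call has 1 to 8 rows; each row shifts and turns the commanded pose from where the row before left it, along the tool's axes as they then stand; what a row does not reach is not made up. A row lasts 1/8 s, in which the tool goes at most 62.5 mm and 10.7 degrees, less where a joint would pass 70% of its speed; a pose out of reach is approached as far as the arm can. A call with a gripper value outside its range is refused whole. "hand" is the finger opening in cm, from 0 to 8.81, set as the call begins (left out, the last holds). The fingers move at their own pace and stop on an object; "grip_force" is the grip in N (left out, the last holds). Time passes only in rows, so rows that do not move let the fingers close. It gives the time, the measured TCP pose, the force and the opening at its end, in the units of the state.
- monitor.get_state(): the state, without advancing time (a new reading comes with each control period).
- snapshot(name): name is "scene" or "top"; returns a dict with "frame" (400x640x3 uint8, red, green, blue), "range_z" (400x640 float32, m along the optical axis (not along the pixel's ray), 0 where there is no reading), "fx", "fy", "cx", "cy" (pixels), "D" ([k1, k2, p1, p2, k3] as OpenCV has them; the pictures are not rectified), "rvec" (rotation vector, rad) and "tvec" (3), from world to camera coordinates, as OpenCV has them. Camera axes: x right, y down, z forward; pixel columns grow to the right and rows downward; lengths in m; the calibration is good to about 2 mm. A picture is of the moment at which its call begins.
- workorder.finish_job(): hands the job in, once; it reports no verdict.
Trained networks look in a picture, given as the dict that the camera call returned (one of the last four; its "shot" number tells which), for a name from the list of things; names that differ only in an ending like _2 or _b are one class to them, and where a whole thing is asked for, a point or a joint stands for the part that bears it (a point fixed in the world has none). Each returns a list of dicts, best first, with "p" (0 to 1); they miss things now and then, are a little off and sometimes report something else, mostly with a low value. They report only what shows in the picture. A call takes as long as a camera call. They do not tell look-alikes from the thing itself.
- finder.masks_of(picture, thing): "pixels" (400x640 bool, what is visible of it) and "extent" ([left, top, right, bottom] in pixels, round what is visible of it).
The state is a dict: "clock": time; "q": joint angles; "qd": joint speeds; "joint_torque": joint torques, N m; "tool_pos": TCP position; "eef_rot": TCP orientation; "contact_force": force on the tool from outside, world axes, zero at the start; "moment": the same for the moment, N m; "opening": opening from 0.0 (shut) to 1.0 (fully open).
Only numpy, scipy, OpenCV 4.12 (cv2) and the standard library are available. Lean on these libraries where they do the work, as an engineer would, in place of code of your own. Each camera call takes 0.05 s, during which the arm holds its last target. There are 200 camera calls.

## Working session

There is one attempt and no reset: what is moved stays moved. The work goes in short steps, Python scripts to look and compute and a tool call to move; the robot and the scene stay as the last step left them, time stands still between calls to the robot, and variables do not carry over. Pictures are saved under pics/ and viewed, about 12 in all and at most 16, crops included, and the job is handed in when it is done.

Besides the shell and the picture viewer there is one more tool, called after "Call:" as name(argument=value, ...), one argument or row to a line, values as JSON. carry_out: Moves the arm, as the interface text tells. Its arguments: {"type":"object","properties":{"motion":{"type":"array"},"hand":{"type":"number"},"grip_force":{"type":"number"}},"required":["motion"]}

```bash
ls; mkdir -p pics
cat > h.py <<'E'
import numpy as np, cv2
from plant import monitor, snapshot, workorder, finder
from scipy.spatial.transform import Rotation as R
def world(p):
    K=np.array([[p['fx'],0,p['cx']],[0,p['fy'],p['cy']],[0,0,1.]])
    v,u=np.mgrid[0:400,0:640]
    n=cv2.undistortPoints(np.stack([u,v],-1).reshape(-1,1,2).astype(float),K,np.array(p['D'],float)).reshape(400,640,2)
    z=p['range_z'].astype(float); c=np.dstack([n[...,0]*z,n[...,1]*z,z])
    Rm=cv2.Rodrigues(np.array(p['rvec'],float))[0]
    w=(c-np.array(p['tvec']).ravel())@Rm; w[z==0]=np.nan
    return w
def save(p,name): cv2.imwrite('pics/'+name,p['frame'][...,::-1])
E
python3 - <<'E'
from h import *
s=monitor.get_state(); print(s)
for n in ['scene','top']:
    p=snapshot(n); save(p,n+'0.png'); np.savez(n+'0.npz',w=world(p),f=p['frame'])
    w=world(p)
    for t in ['flange','plate','hexnut','collar','plug','round_pad','square_pad','hex_pad','small_pad','key_seat']:
        for d in finder.masks_of(p,t)[:3]:
            if d['p']<.2: continue
            q=w[d['pixels']]; q=q[~np.isnan(q[:,0])]
            zt=np.percentile(q[:,2],90); k=q[abs(q[:,2]-zt)<.004]
            print(n,t,round(d['p'],2),d['extent'],len(q),'top z',zt.round(4),'mid',((k.min(0)+k.max(0))/2).round(4),'span',np.ptp(k,0).round(3))
E
```

```text
pics
{'clock': 0.0, 'q': array([ 1.1608114 ,  0.68998708, -0.19453174,  1.56633014,  0.15729766,
        0.90246615, -0.21510822]), 'qd': array([ 0.00042597, -0.00046997, -0.00034883, -0.00087818,  0.00046561,
       -0.0009029 , -0.00037437]), 'joint_torque': array([ 4.13399530e-04, -5.27562654e+01, -1.26712896e+00, -1.53427434e+01,
       -5.27334970e-02,  6.63076426e-03,  1.54942113e-04]), 'tool_pos': array([ 0.26810785, -0.56401701,  0.30191213]), 'eef_rot': array([ 9.75472771e-01,  2.20118296e-01, -2.52253213e-04, -8.63166785e-04]), 'contact_force': array([-0.46633134,  0.9460283 , -0.19827031]), 'moment': array([-0.00326058,  0.04224813,  0.00721171]), 'opening': 1.0003721520215842}
scene flange 0.86 [311.0, 230.8, 340.1, 259.1] 296 top z 0.0221 mid [ 0.6385 -0.0187  0.0214] span [0.046 0.062 0.007]
scene plate 0.66 [380.0, 139.3, 410.6, 162.5] 272 top z 0.0226 mid [0.4728 0.2707 0.0225] span [0.058 0.066 0.008]
scene hexnut 0.54 [309.7, 225.4, 335.8, 247.5] 260 top z 0.0423 mid [ 0.6299 -0.0206  0.0412] span [0.043 0.048 0.006]
scene collar 0.83 [385.8, 136.1, 408.0, 156.8] 29
[... 1834 characters left out ...]
0.58 [334.4, 135.3, 349.3, 150.8] 155 top z 0.0262 mid [ 0.7279 -0.0392  0.026 ] span [0.021 0.02  0.007]
top round_pad 0.81 [260.5, 248.1, 300.4, 289.9] 1286 top z 0.0077 mid [0.4555 0.1064 0.0074] span [0.087 0.088 0.007]
top square_pad 0.94 [399.7, 169.0, 436.3, 208.9] 1335 top z 0.0071 mid [ 0.6287 -0.2088  0.0067] span [0.085 0.088 0.007]
top hex_pad 0.68 [440.4, 244.6, 478.1, 276.7] 901 top z 0.0069 mid [ 0.466  -0.2955  0.0065] span [0.069 0.076 0.007]
top small_pad 0.84 [364.0, 242.7, 382.8, 269.6] 466 top z 0.0071 mid [ 0.474  -0.1091  0.0067] span [0.054 0.052 0.007]
top key_seat 0.94 [213.7, 165.9, 250.8, 204.9] 1230 top z 0.0168 mid [0.6447 0.215  0.0169] span [0.082 0.058 0.008]
```

Run:
```python
import cv2
a=cv2.imread('pics/top0.png')[110:310,150:510]; b=cv2.imread('pics/scene0.png')[120:310,130:460]
import numpy as np
a=cv2.resize(a,(798,443),interpolation=cv2.INTER_CUBIC); cv2.imwrite('pics/top0c.png',a)
b=cv2.resize(b,None,fx=2.4,fy=2.4,interpolation=cv2.INTER_CUBIC); cv2.imwrite('pics/scene0c.png',b)
```

```text
(no output)
```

View pics/top0c.png

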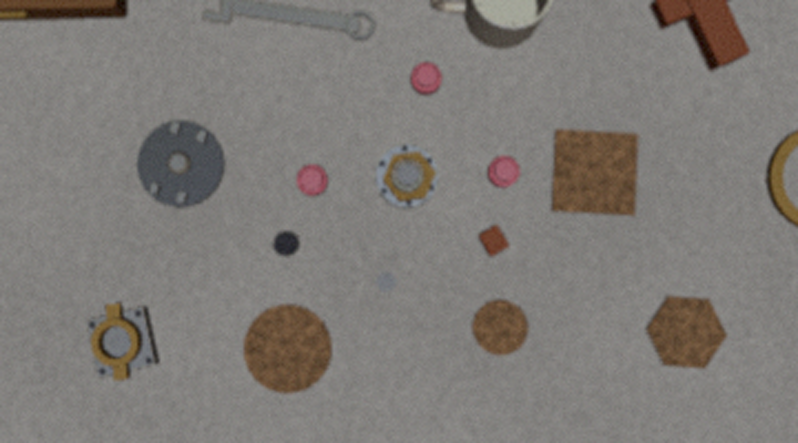

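View pics/scene0c.png

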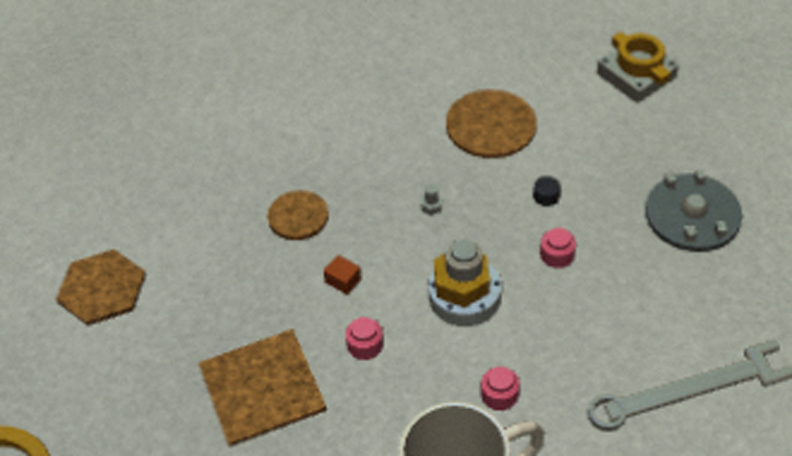

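```bash
cat >> h.py <<'E'
from scipy.optimize import minimize
def plane(p,z):
    K=np.array([[p['fx'],0,p['cx']],[0,p['fy'],p['cy']],[0,0,1.]])
    v,u=np.mgrid[0:400,0:640]
    n=cv2.undistortPoints(np.stack([u,v],-1).reshape(-1,1,2).astype(float),K,np.array(p['D'],float)).reshape(400,640,2)
    Rm=cv2.Rodrigues(np.array(p['rvec'],float))[0]; o=-Rm.T@np.array(p['tvec']).ravel()
    d=np.dstack([n,np.ones((400,640))])@Rm
    return (o+d*((z-o[2])/d[...,2])[...,None])[...,:2]
def sd(shape,a):           # signed distance, >0 inside
    x,y=a[...,0],a[...,1]; r=np.hypot(x,y)
    k=shape[0]
    if k=='disc': return shape[1]-r
    if k=='sq': return shape[1]-np.maximum(abs(x),abs(y))
    if k=='hex': return shape[1]-np.max([abs(x*np.cos(t)+y*np.sin(t)) for t in (0,np.pi/3,2*np.pi/3)],0)
    if k=='collar': return np.maximum(.024-r,np.minimum(.038-abs(x),.007-abs(y)))
    if k=='posts': return np.maximum(.012-r,np.minimum(np.minimum(r-.027,.038-r),np.minimum(abs(y)-.0105,.0175-abs(y))))
def fit(W,m,shape,c0,rad=.06,sym=np.pi/2):
    s=np.hypot(*(W-c0).transpose(2,0,1))<rad; P=W[s]; M=m[s].astype(float)
    best=None
    for y0 in np.arange(0,sym,sym/4) if shape[0]!='disc' else [0]:
        def f(v):
            c,si=np.cos(v[2]),np.sin(v[2]); d=P-v[:2]
            a=np.stack([d@[c,si],d@[-si,c]],-1)
            return np.mean((1/(1+np.exp(-np.clip(sd(shape,a)/.0007,-50,50)))-M)**2)
        r=minimize(f,[*c0,y0],method='Nelder-Mead',options=dict(initial_simplex=np.array([[*c0,y0],[c0[0]+.005,c0[1],y0],[c0[0],c0[1]+.005,y0],[*c0,y0+sym/6]]),xatol=1e-5,fatol=1e-7))
        if best is None or r.fun<best.fun: best=r
    x=best.x; yaw=(np.degrees(x[2])+np.degrees(sym)/2)%np.degrees(sym)-np.degrees(sym)/2
    return (x[:2]*1000).round(1),round(yaw,1),round(best.fun,4)
SPEC={'round_pad':(('disc',.045),.006,1),'square_pad':(('sq',.042),.006,np.pi/2),'hex_pad':(('hex',.035),.006,np.pi/3),
 'small_pad':(('disc',.028),.006,1),'key_base':(('disc',.045),.008,1)}
def brass(f):
    h=cv2.cvtColor(f,cv2.COLOR_RGB2HSV).astype(int); return (h[...,0]>8)&(h[...,0]<32)&(h[...,1]>110)
E
cat > m1.py <<'E'
from h import *
for n in ['scene','top']:
    p=snapshot(n); w=world(p); H=w[...,2]
    g=lambda t:finder.masks_of(p,t)
    for t in ['round_pad','square_pad','hex_pad','small_pad']:
        ds=g(t)
        if not ds: print(n,t,'none');continue
        m=ds[0]['pixels']; sh,z,sy=SPEC[t]; W=plane(p,z); print(n,t,fit(W,m,sh,np.median(W[m],0),.07,sy))
    m=g('key_seat')[0]['pixels']; W=plane(p,.008); c=np.median(W[m],0); print(n,'base',fit(W,m,('disc',.045),c,.07))
    W=plane(p,.020); m2=m&(H>.0135); print(n,'posts',fit(W,m2,('posts',),np.mean(W[m2],0),.045,np.pi), m2.sum())
    b=brass(p['frame'])
    c=np.array([.4675,.273]); W=plane(p,.036); m=b&(np.hypot(*(W-c).transpose(2,0,1))<.05)&(H>.026); m=cv2.morphologyEx(m.astype(np.uint8),cv2.MORPH_CLOSE,np.ones((3,3),np.uint8))>0
    W4=plane(p,.04);far=np.hypot(*(W4-c).transpose(2,0,1))<.021; m|=far; print(n,'collar',fit(W,m,('collar',),c,.05,np.pi), m.sum())
    c=np.array([.628,-.019]); W=plane(p,.04); m=(H>.034)&(np.hypot(*(W-c).transpose(2,0,1))<.033); print(n,'hex',fit(W,m,('hex',.023),c,.045,np.pi/3))
    W=plane(p,.02); m=(H>.013)&(np.hypot(*(W-c).transpose(2,0,1))<.045)&(p['frame'].max(2)>0); print(n,'flange',fit(W,m,('disc',.032),c,.06))
    c=np.array([.468,.271]);m=(H>.013)&(np.hypot(*(W-c).transpose(2,0,1))<.055); print(n,'plate',fit(W,m,('sq',.03),c,.06,np.pi/2))
    W=plane(p,.066); c=np.array([.626,-.018]); m=(H>.0625)&(np.hypot(*(W-c).transpose(2,0,1))<.03); print(n,'plug',fit(W,m,('disc',.011),c,.03))
E
python3 m1.py
```

```text
scene round_pad (array([458.2, 106.1]), np.float64(5.8), np.float64(0.0292))
scene square_pad (array([ 632.6, -211.3]), np.float64(-3.4), np.float64(0.0197))
scene hex_pad (array([ 470.4, -297.2]), np.float64(-6.3), np.float64(0.0169))
scene small_pad (array([ 476.1, -110.7]), np.float64(5.5), np.float64(0.0106))
scene base (array([647.1, 213.7]), np.float64(2.0), np.float64(0.0209))
scene posts (array([648.7, 211.6]), np.float64(-19.0), np.float64(0.0454)) 161
scene collar (array([472.2, 269.5]), np.float64(5.2), np.float64(0.0575)) 309
scene hex (array([627.7, -20.3]), np.float64(6.2), np.float64(0.0554))
scene flange (array([630.4, -18.4]), np.float64(-1.6), np.float64(0.0594))
scene plate (array([467.7, 270.4]), np.float64(12.2), np.float64(0.0878))
scene plug (array([627.3, -17.7]), np.float64(3.1), np.float64(0.0226))
top round_pad (array([454.8, 106.1]), np.float64(2.5), np.float64(0.0085))
top square_pad (array([ 629.7, -208.7]), np.float64(-3.9), np.float64(0.0105))
top hex_pad (array([ 466.1, -293.8]), np.float64(-4.6), np.float64(0.0074))
top small_pad (array([ 473.7, -108.3]), np.float64(8.3), np.float64(0.0057))
top base (array([645. , 214.8]), np.float64(11.6), np.float64(0.009))
top posts (array([645.1, 214.4]), np.float64(-19.0), np.float64(0.0375)) 151
top collar (array([465.5, 272.9]), np.float64(6.8), np.float64(0.0155)) 438
top hex (array([625.7, -19.1]), np.float64(7.2), np.float64(0.0097))
top flange (array([627.9, -16.8]), np.float64(5.7), np.float64(0.0075))
top plate (array([464.5, 272.9]), np.float64(12.7), np.float64(0.0303))
top plug (array([625.3, -16.5]), np.float64(5.9), np.float64(0.0137))
```

```bash
cat >> h.py <<'E'
def plan(*wps,step=5.0,start=None):
    """wps: (x,y,grasp z,yaw deg) in robot frame; turn first, then shift. Prints rows of 6, in cm and rad."""
    s=monitor.get_state(); Rm=R.from_quat(s['eef_rot']).as_matrix(); pos=s['tool_pos'].copy()
    out=[]
    for k,(x,y,z,yaw) in enumerate(wps):
        T=R.from_euler('z',yaw,degrees=True).as_matrix()@np.diag([1,-1,-1])
        rv=R.from_matrix(Rm.T@T).as_rotvec(); nt=int(np.ceil(np.linalg.norm(rv)/.17-.02)) if np.linalg.norm(rv)>.004 else 0
        rows=[[0,0,0,*(rv/nt).round(3)] for _ in range(nt)]
        if nt: Rm=Rm@R.from_rotvec((rv/nt).round(3)*nt).as_matrix()
        d=Rm.T@(np.array([x,y,z+.045])-pos)*100; ns=max(1,int(np.ceil(np.linalg.norm(d)/step-.02)))
        dr=(d/ns).round(2); rows+=[[*dr,0,0,0] for _ in range(ns)]; pos=pos+Rm@dr*ns/100
        print('wp',k,nt,'turns',ns,'shifts'); 
        if nt: print('  turn',[float(v) for v in rows[0]])
        print('  shift',[float(v) for v in rows[-1]])
B=np.array([.001,-.001])
E
python3 - <<'E'
from h import *
x,y=np.array([.6253,-.0168])+B
plan((x,y,.20,25.5),(x,y,.061,25.5))
E
```

```text
wp 0 0 turns 14 shifts
  shift [3.99, -2.43, 0.41, 0.0, 0.0, 0.0]
wp 1 0 turns 3 shifts
  shift [-0.02, 0.01, 4.64, 0.0, 0.0, 0.0]
```

Call:
carry_out(
  motion=[3.99,-2.43,0.41,0,0,0,3.99,-2.43,0.41,0,0,0,3.99,-2.43,0.41,0,0,0,3.99,-2.43,0.41,0,0,0,3.99,-2.43,0.41,0,0,0,3.99,-2.43,0.41,0,0,0,3.99,-2.43,0.41,0,0,0],
  hand=7,
  grip_force=25,
)

```text
clock: 2.58
tool_pos: [0.4485, -0.2897, 0.2741]
eef_rot: [0.975, 0.22, 0.0, 0.0]
contact_force: [0.9, -0.4, -0.1]
opening: 0.797
```

Call:
carry_out(
  motion=[3.99,-2.43,0.41,0,0,0,3.99,-2.43,0.41,0,0,0,3.99,-2.43,0.41,0,0,0,3.99,-2.43,0.41,0,0,0,3.99,-2.43,0.41,0,0,0,3.99,-2.43,0.41,0,0,0,3.99,-2.43,0.41,0,0,0,0,0,0,0,0,0],
)

```text
clock: 3.58
tool_pos: [0.6284, -0.0117, 0.2449]
eef_rot: [0.975, 0.224, 0.001, -0.002]
contact_force: [-0.0, -0.6, 0.1]
opening: 0.797
```

Run:
```python
from h import *
s=monitor.get_state(); print(s['tool_pos'],s['q'].round(2),s['contact_force'])
x,y=np.array([.6253,-.0168])+B
plan((x,y,.061,25.5))
p=snapshot('scene'); save(p,'s1.png')
```

```text
[ 0.62836896 -0.01168712  0.2449261 ] [-0.    0.76 -0.09  1.62  0.08  0.77 -1.25] [-0.03524625 -0.64516456  0.08756922]
wp 0 1 turns 3 shifts
  turn [0.0, 0.0, 0.0, -0.003, -0.003, 0.006]
  shift [-0.15, 0.15, 4.63, 0.0, 0.0, 0.0]
```

Call:
carry_out(
  motion=[0,0,2,0,0,0,0,0,0,0,0,0,0,0,0,0,0,0],
)

```text
clock: 4.0
tool_pos: [0.6267, -0.0185, 0.2259]
eef_rot: [0.976, 0.219, 0.0, 0.0]
contact_force: [0.1, 1.2, -0.8]
opening: 0.798
```

Run:
```python
from h import *
s=monitor.get_state(); print(s['tool_pos'],s['eef_rot'].round(4))
x,y=np.array([.6253,-.0168])+B
plan((x,y,.061,25.5))
```

```text
[ 0.62673493 -0.01849507  0.22589075] [9.756e-01 2.194e-01 1.000e-04 3.000e-04]
wp 0 0 turns 3 shifts
  shift [-0.0, -0.03, 4.0, 0.0, 0.0, 0.0]
```

Call:
carry_out(
  motion=[0,0,4,0,0,0,0,0,4,0,0,0,0,0,3,0,0,0,0,0,1,0,0,0,0,0,0,0,0,0,0,0,0,0,0,0],
)

```text
clock: 4.75
tool_pos: [0.6278, -0.0175, 0.1069]
eef_rot: [0.976, 0.22, 0.001, 0.0]
contact_force: [-0.5, -0.3, -0.3]
opening: 0.796
```

Call:
carry_out(
  motion=[0,0,0,0,0,0,0,0,0,0,0,0,0,0,0,0,0,0,0,0,0,0,0,0,0,0,0,0,0,0],
  hand=0,
)

```text
clock: 5.38
tool_pos: [0.6268, -0.0174, 0.1054]
eef_rot: [0.975, 0.22, 0.0, 0.0]
contact_force: [-0.7, -0.3, 1.5]
opening: 0.36
```

Call:
carry_out(
  motion=[0,0,-2,0,0,0,0,0,-4,0,0,0,0,0,-2,0,0,0,0,0,0,0,0,0],
)

```text
clock: 5.88
tool_pos: [0.628, -0.0174, 0.188]
eef_rot: [0.975, 0.22, 0.002, 0.0]
contact_force: [0.5, 0.7, -1.5]
opening: 0.351
```

Run:
```python
from h import *
s=monitor.get_state(); print(s['tool_pos'],s['eef_rot'].round(4),s['contact_force'],s['opening']*88)
x,y=np.array([.4737,-.1083])+B
plan((x,y,.12,25.5),(x,y,.029,25.5))
p=snapshot('scene'); save(p,'s1.png'); cv2.imwrite('pics/s1c.png',cv2.resize(p['frame'][100:320,130:460,::-1],None,fx=2.4,fy=2.4))
```

```text
[ 0.62802272 -0.0173847   0.18797135] [9.755e-01 2.200e-01 2.300e-03 5.000e-04] [ 0.54473068  0.71918263 -1.45720915] 30.8739141191327
wp 0 1 turns 4 shifts
  turn [0.0, 0.0, 0.0, 0.002, -0.004, -0.001]
  shift [-4.45, 0.43, 0.57, 0.0, 0.0, 0.0]
wp 1 0 turns 2 shifts
  shift [0.0, -0.01, 4.56, 0.0, 0.0, 0.0]
```

View pics/s1c.png

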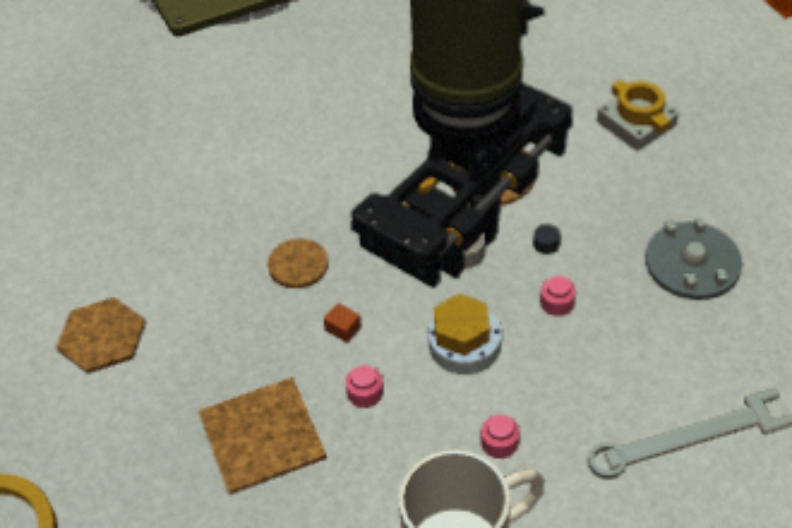

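Call:
carry_out(
  motion=[-4.45,0.43,0.57,0,0,0,-4.45,0.43,0.57,0,0,0,-4.45,0.43,0.57,0,0,0,-4.45,0.43,0.57,0,0,0,0,0,0,0,0,0,0,0,0,0,0,0],
)

```text
clock: 6.68
tool_pos: [0.474, -0.109, 0.1621]
eef_rot: [0.975, 0.22, 0.0, -0.0]
contact_force: [0.7, -0.8, -1.0]
opening: 0.354
```

Run:
```python
from h import *
s=monitor.get_state(); print(s['tool_pos'],s['eef_rot'].round(4),s['contact_force'],s['opening']*88)
x,y=np.array([.4737,-.1083])+B
plan((x,y,.027,25.5))
```

```text
[ 0.47396317 -0.10899337  0.16213614] [ 9.755e-01  2.202e-01  2.000e-04 -2.000e-04] [ 0.73826149 -0.78354647 -1.0343251 ] 31.1302405546026
wp 0 0 turns 2 shifts
  shift [0.02, 0.03, 4.51, 0.0, 0.0, 0.0]
```

Call:
carry_out(
  motion=[0.04,0.06,4,0,0,0,0,0,3,0,0,0,0,0,1.5,0,0,0,0,0,0.5,0,0,0,0,0,0,0,0,0,0,0,0,0,0,0],
)

```text
clock: 7.42
tool_pos: [0.4746, -0.1098, 0.0733]
eef_rot: [0.975, 0.22, 0.001, 0.0]
contact_force: [0.1, 0.2, -1.1]
opening: 0.354
```

Call:
carry_out(
  motion=[0,0,0,0,0,0,0,0,0,0,0,0,0,0,0,0,0,0],
  hand=5,
)

```text
clock: 7.8
tool_pos: [0.4741, -0.1098, 0.0727]
eef_rot: [0.975, 0.22, 0.0, 0.0]
contact_force: [0.5, 0.1, 0.1]
opening: 0.566
```

Call:
carry_out(
  motion=[0,0,-2,0,0,0,0,0,-4,0,0,0,0,0,-5,0,0,0,0,0,0,0,0,0],
  hand=7,
)

```text
clock: 8.3
tool_pos: [0.4756, -0.1101, 0.1854]
eef_rot: [0.976, 0.22, 0.003, 0.001]
contact_force: [0.3, -0.7, -0.8]
opening: 0.792
```

Run:
```python
from h import *
x,y=np.array([.6257,-.0191])+B
plan((x,y,.15,37.2),(x,y,.041,37.2))
```

```text
wp 0 2 turns 4 shifts
  turn [0.0, 0.0, 0.0, 0.002, -0.003, -0.103]
  shift [4.37, 0.49, -0.24, 0.0, 0.0, 0.0]
wp 1 0 turns 3 shifts
  shift [0.0, 0.0, 3.63, 0.0, 0.0, 0.0]
```

Call:
carry_out(
  motion=[0,0,0,0,0,-0.103,0,0,0,0,0,-0.103,4.37,0.49,-0.24,0,0,0,4.37,0.49,-0.24,0,0,0,4.37,0.49,-0.24,0,0,0,4.37,0.49,-0.24,0,0,0,0,0,0,0,0,0,0,0,0,0,0,0],
)

```text
clock: 9.3
tool_pos: [0.6237, -0.0201, 0.1907]
eef_rot: [0.948, 0.319, -0.002, -0.0]
contact_force: [-0.6, -0.8, 0.3]
opening: 0.796
```

```bash
cat > chk.py <<'E'
from h import *
import sys
# chk: height-mask fit of a thing near a spot, per camera: name shape size ztop zmin cx cy
def chk(nm,shape,ztop,zmin,c,r,sym=np.pi,cams=('top','scene')):
    for n in cams:
        p=snapshot(n); H=world(p)[...,2]; W=plane(p,ztop); m=(H>zmin)&(np.hypot(*(W-np.array(c)).transpose(2,0,1))<r)
        print(nm,n,fit(W,m,shape,np.array(c),r,sym),m.sum())
E
python3 - <<'E'
from chk import *
s=monitor.get_state(); print(s['tool_pos'],s['eef_rot'].round(4))
chk('plug',('disc',.011),.032,.0285,(.475,-.109),.03)
chk('plugbody',('disc',.016),.024,.015,(.475,-.109),.035)
x,y=np.array([.6257,-.0191])+B
plan((x,y,.041,37.2))
E
```

```text
[ 0.62370635 -0.02014739  0.1907021 ] [ 0.9477  0.3192 -0.0017 -0.    ]
plug top (array([ 475.6, -118.2]), np.float64(36.9), np.float64(0.8423)) 595
plug scene (array([ 474.5, -109.7]), np.float64(5.2), np.float64(0.0189)) 67
plugbody top (array([ 475.3, -106.1]), np.float64(7.2), np.float64(0.7692)) 801
plugbody scene (array([ 477.7, -110.6]), np.float64(-1.5), np.float64(0.061)) 172
wp 0 0 turns 3 shifts
  shift [0.09, 0.04, 3.53, 0.0, 0.0, 0.0]
```

Call:
carry_out(
  motion=[0.27,0.1,4,0,0,0,0,0,4,0,0,0,0,0,2,0,0,0,0,0,0.6,0,0,0,0,0,0,0,0,0,0,0,0,0,0,0],
)

```text
clock: 10.25
tool_pos: [0.6287, -0.0187, 0.0875]
eef_rot: [0.948, 0.319, 0.001, 0.0]
contact_force: [0.3, -0.2, -0.7]
opening: 0.794
```

Call:
carry_out(
  motion=[0,0,0,0,0,0,0,0,0,0,0,0,0,0,0,0,0,0,0,0,0,0,0,0],
  hand=0,
)

```text
clock: 10.75
tool_pos: [0.6281, -0.0188, 0.0865]
eef_rot: [0.948, 0.319, 0.0, 0.0]
contact_force: [-0.3, 0.3, 3.0]
opening: 0.516
```

Call:
carry_out(
  motion=[0,0,-2,0,0,0,0,0,-4,0,0,0,0,0,-3,0,0,0,0,0,0,0,0,0,0,0,0,0,0,0],
)

```text
clock: 11.38
tool_pos: [0.6271, -0.0188, 0.1755]
eef_rot: [0.948, 0.319, -0.001, -0.0]
contact_force: [-0.8, -0.2, -2.1]
opening: 0.518
```

Run:
```python
from h import *
s=monitor.get_state(); print(s['tool_pos'],s['eef_rot'].round(4),s['contact_force'],s['opening']*88)
x,y=np.array([.4661,-.2940])+B
plan((x,y,.12,25.4),(x,y,.029,25.4))
```

```text
[ 0.62707047 -0.01878656  0.17554696] [ 9.477e-01  3.192e-01 -8.000e-04 -2.000e-04] [-0.76790938 -0.16732366 -2.06964155] 45.546565706239925
wp 0 2 turns 7 shifts
  turn [0.0, 0.0, 0.0, -0.0, 0.001, 0.103]
  shift [-3.76, 2.58, 0.15, 0.0, 0.0, 0.0]
wp 1 0 turns 2 shifts
  shift [0.0, 0.01, 4.54, 0.0, 0.0, 0.0]
```

Call:
carry_out(
  motion=[0,0,0,0,0,0.103,0,0,0,0,0,0.103,-3.76,2.58,0.15,0,0,0,-3.76,2.58,0.15,0,0,0,-3.76,2.58,0.15,0,0,0,-3.76,2.58,0.15,0,0,0,-3.76,2.58,0.15,0,0,0],
)

```text
clock: 12.25
tool_pos: [0.5118, -0.2168, 0.1671]
eef_rot: [0.975, 0.22, -0.001, -0.001]
contact_force: [0.9, -0.7, -2.3]
opening: 0.516
```

Call:
carry_out(
  motion=[-3.76,2.58,0.15,0,0,0,-3.76,2.58,0.15,0,0,0,0,0,0,0,0,0,0,0,0,0,0,0],
)

```text
clock: 12.75
tool_pos: [0.4675, -0.2941, 0.1646]
eef_rot: [0.975, 0.22, -0.0, -0.001]
contact_force: [-0.4, 1.2, -1.9]
opening: 0.522
```

Run:
```python
from h import *
s=monitor.get_state(); print(s['tool_pos'],s['eef_rot'].round(4))
x,y=np.array([.4675,-.2934])+B
plan((x,y,.0285,25.4))
```

```text
[ 0.46746127 -0.29408856  0.16463135] [ 9.755e-01  2.201e-01 -4.000e-04 -9.000e-04]
wp 0 0 turns 2 shifts
  shift [0.04, 0.05, 4.56, 0.0, 0.0, 0.0]
```

Call:
carry_out(
  motion=[0.08,0.1,4,0,0,0,0,0,3,0,0,0,0,0,1.6,0,0,0,0,0,0.5,0,0,0,0,0,0,0,0,0,0,0,0,0,0,0],
)

```text
clock: 13.5
tool_pos: [0.4694, -0.2956, 0.0756]
eef_rot: [0.975, 0.22, 0.001, 0.001]
contact_force: [-0.5, -0.2, -1.5]
opening: 0.517
```

Call:
carry_out(
  motion=[0,0,0,0,0,0,0,0,0,0,0,0,0,0,0,0,0,0],
  hand=6.2,
)

```text
clock: 13.88
tool_pos: [0.469, -0.2955, 0.075]
eef_rot: [0.975, 0.22, 0.0, 0.0]
contact_force: [0.0, 0.8, 0.2]
opening: 0.707
```

Call:
carry_out(
  motion=[0,0,-2,0,0,0,0,0,-4,0,0,0,0,0,-5,0,0,0,0,0,0,0,0,0],
  hand=7.6,
)

```text
clock: 14.38
tool_pos: [0.4706, -0.2965, 0.1881]
eef_rot: [0.976, 0.22, 0.003, 0.002]
contact_force: [0.5, -0.2, -0.9]
opening: 0.86
```

Run:
```python
from h import *
x,y=np.array([.6279,-.0168])+B
plan((x,y,.13,25.4),(x,y,.022,25.4))
```

```text
wp 0 1 turns 7 shifts
  turn [0.0, 0.0, 0.0, 0.006, -0.005, -0.0]
  shift [3.75, -2.63, 0.19, 0.0, 0.0, 0.0]
wp 1 0 turns 3 shifts
  shift [0.0, 0.01, 3.59, 0.0, 0.0, 0.0]
```

Run:
```python
from chk import *
chk('flange',('disc',.032),.02,.013,(.628,-.017),.05)
chk('plugbody',('disc',.016),.024,.015,(.475,-.109),.035)
chk('plug',('disc',.011),.032,.0285,(.475,-.109),.03)
```

```text
flange top (array([627.9, -16.8]), np.float64(21.1), np.float64(0.0102)) 630
flange scene (array([630.7, -18.6]), np.float64(0.4), np.float64(0.0257)) 642
plugbody top (array([ 473.6, -108.6]), np.float64(11.1), np.float64(0.0083)) 168
plugbody scene (array([ 477.5, -110.5]), np.float64(9.9), np.float64(0.0579)) 170
plug top (array([ 473.2, -108.3]), np.float64(8.0), np.float64(0.0175)) 74
plug scene (array([ 474.8, -109.5]), np.float64(14.2), np.float64(0.0219)) 73
```

Call:
carry_out(
  motion=[3.75,-2.63,0.19,0,0,0,3.75,-2.63,0.19,0,0,0,3.75,-2.63,0.19,0,0,0,3.75,-2.63,0.19,0,0,0,3.75,-2.63,0.19,0,0,0,3.75,-2.63,0.19,0,0,0,3.75,-2.63,0.19,0,0,0,0,0,0,0,0,0],
)

```text
clock: 15.68
tool_pos: [0.6279, -0.0104, 0.17]
eef_rot: [0.975, 0.224, 0.001, -0.002]
contact_force: [0.4, 0.2, 0.4]
opening: 0.863
```

Call:
carry_out(
  motion=[0,0,0,0,0,0],
)

```text
clock: 15.8
tool_pos: [0.626, -0.0171, 0.1703]
eef_rot: [0.975, 0.22, -0.001, 0.0]
contact_force: [-0.5, 0.1, -0.6]
opening: 0.863
```

Run:
```python
from chk import *
chk('hex',('hex',.023),.026,.015,(.467,-.294),.05,np.pi/3)
x,y=np.array([.6279,-.0168])+B
plan((x,y,.022,25.4))
```

```text
hex top (array([ 466.8, -292.6]), np.float64(-4.0), np.float64(0.0143)) 415
hex scene (array([ 472.3, -296.1]), np.float64(-4.4), np.float64(0.0596)) 429
wp 0 0 turns 3 shifts
  shift [0.11, 0.02, 3.46, 0.0, 0.0, 0.0]
```

Call:
carry_out(
  motion=[0.3,0.06,4,0,0,0,0,0,4,0,0,0,0,0,1.8,0,0,0,0,0,0.5,0,0,0,0,0,0,0,0,0,0,0,0,0,0,0],
)

```text
clock: 16.65
tool_pos: [0.6307, -0.0158, 0.0697]
eef_rot: [0.976, 0.22, 0.001, 0.0]
contact_force: [-0.1, -0.9, 1.0]
opening: 0.863
```

Call:
carry_out(
  motion=[0,0,0,0,0,0,0,0,0,0,0,0,0,0,0,0,0,0,0,0,0,0,0,0],
  hand=0,
)

```text
clock: 17.15
tool_pos: [0.6305, -0.0159, 0.0692]
eef_rot: [0.975, 0.22, 0.001, 0.0]
contact_force: [-1.0, -0.8, 5.9]
opening: 0.721
```

Call:
carry_out(
  motion=[0,0,-2,0,0,0,0,0,-4,0,0,0,0,0,-3,0,0,0,0,0,0,0,0,0,0,0,0,0,0,0],
)

```text
clock: 17.77
tool_pos: [0.629, -0.0156, 0.1577]
eef_rot: [0.975, 0.22, -0.001, -0.0]
contact_force: [-0.2, 0.0, -1.3]
opening: 0.723
```

Run:
```python
from h import *
s=monitor.get_state(); print(s['tool_pos'],s['eef_rot'].round(4),s['contact_force'],s['opening']*88)
x,y=np.array([.4548,.1061])+B
plan((x,y,.12,25.4),(x,y,.029,25.4))
```

```text
[ 0.62904518 -0.01559224  0.15771142] [ 9.755e-01  2.202e-01 -8.000e-04 -2.000e-04] [-0.21957583  0.04949418 -1.33315346] 63.583549380507634
wp 0 0 turns 5 shifts
  shift [-2.09, -3.67, -0.14, 0.0, 0.0, 0.0]
wp 1 0 turns 2 shifts
  shift [0.0, 0.01, 4.55, 0.0, 0.0, 0.0]
```

Call:
carry_out(
  motion=[-2.09,-3.67,-0.14,0,0,0,-2.09,-3.67,-0.14,0,0,0,-2.09,-3.67,-0.14,0,0,0,-2.09,-3.67,-0.14,0,0,0,-2.09,-3.67,-0.14,0,0,0,0,0,0,0,0,0,0,0,0,0,0,0,0,0,0,0,0,0],
)

```text
clock: 18.77
tool_pos: [0.4576, 0.1043, 0.1649]
eef_rot: [0.976, 0.219, 0.0, 0.0]
contact_force: [-0.8, -0.2, -2.7]
opening: 0.723
```

Run:
```python
from h import *
s=monitor.get_state(); print(s['tool_pos'],s['eef_rot'].round(4))
x,y=np.array([.4568,.1070])+B
plan((x,y,.0305,25.4))
```

```text
[0.45759742 0.10433636 0.16493249] [9.757e-01 2.192e-01 2.000e-04 3.000e-04]
wp 0 0 turns 2 shifts
  shift [0.04, -0.07, 4.47, 0.0, 0.0, 0.0]
```

Call:
carry_out(
  motion=[0.08,-0.14,4,0,0,0,0,0,3,0,0,0,0,0,1.4,0,0,0,0,0,0.5,0,0,0,0,0,0,0,0,0,0,0,0,0,0,0],
)

```text
clock: 19.52
tool_pos: [0.4573, 0.1068, 0.0771]
eef_rot: [0.976, 0.22, 0.001, -0.0]
contact_force: [0.1, -0.7, -1.4]
opening: 0.721
```

Call:
carry_out(
  motion=[0,0,0,0,0,0,0,0,0,0,0,0,0,0,0,0,0,0],
  hand=7.8,
)

```text
clock: 19.9
tool_pos: [0.4569, 0.1068, 0.0765]
eef_rot: [0.975, 0.22, 0.0, 0.0]
contact_force: [-0.8, 1.1, -0.1]
opening: 0.884
```

Call:
carry_out(
  motion=[0,0,-2,0,0,0,0,0,-4,0,0,0,0,0,-5,0,0,0,0,0,0,0,0,0,0,0,0,0,0,0],
  hand=7,
)

```text
clock: 20.52
tool_pos: [0.4566, 0.1067, 0.1861]
eef_rot: [0.975, 0.22, -0.0, 0.0]
contact_force: [-0.1, 0.3, 0.1]
opening: 0.796
```

Run:
```python
from h import *
x,y=np.array([.4655,.2729])+B
plan((x,y,.13,6.8),(x,y,.041,6.8))
```

```text
wp 0 2 turns 4 shifts
  turn [0.0, 0.0, 0.0, 0.0, 0.0, 0.163]
  shift [0.73, -4.07, 0.28, 0.0, 0.0, 0.0]
wp 1 0 turns 2 shifts
  shift [0.0, -0.0, 4.44, 0.0, 0.0, 0.0]
```

Call:
carry_out(
  motion=[0,0,0,0,0,0.163,0,0,0,0,0,0.163,0.73,-4.07,0.28,0,0,0,0.73,-4.07,0.28,0,0,0,0.73,-4.07,0.28,0,0,0,0.73,-4.07,0.28,0,0,0,0,0,0,0,0,0,0,0,0,0,0,0],
)

```text
clock: 21.52
tool_pos: [0.4659, 0.2707, 0.1737]
eef_rot: [0.998, 0.059, -0.001, 0.001]
contact_force: [-0.4, -0.4, -0.2]
opening: 0.797
```

Call:
carry_out(
  motion=[0,0,0,0,0,0],
)

```text
clock: 21.65
tool_pos: [0.4665, 0.27, 0.1745]
eef_rot: [0.998, 0.058, -0.001, 0.001]
contact_force: [-0.3, -0.1, -1.0]
opening: 0.793
```

Run:
```python
from chk import *
s=monitor.get_state(); print(s['tool_pos'],s['eef_rot'].round(4))
x,y=np.array([.4655,.2729])+B
plan((x,y,.042,6.8))
chk('flange',('disc',.032),.026,.015,(.456,.107),.05)
```

```text
[0.4665331  0.26998791 0.17452898] [ 9.983e-01  5.780e-02 -6.000e-04  1.000e-03]
wp 0 0 turns 2 shifts
  shift [0.02, -0.1, 4.38, 0.0, 0.0, 0.0]
flange top (array([454.7, 106.5]), np.float64(31.6), np.float64(0.0086)) 663
flange scene (array([459.4, 104.8]), np.float64(0.5), np.float64(0.0707)) 499
```

Call:
carry_out(
  motion=[0.04,-0.15,4,0,0,0,0,0,3,0,0,0,0,0,1.3,0,0,0,0,0,0.5,0,0,0,0,0,0,0,0,0,0,0,0,0,0,0],
)

```text
clock: 22.5
tool_pos: [0.4674, 0.2737, 0.088]
eef_rot: [0.998, 0.059, 0.001, -0.0]
contact_force: [0.0, -0.6, -0.2]
opening: 0.792
```

Call:
carry_out(
  motion=[0,0,0,0,0,0,0,0,0,0,0,0,0,0,0,0,0,0,0,0,0,0,0,0],
  hand=0,
)

```text
clock: 23.0
tool_pos: [0.467, 0.2735, 0.0874]
eef_rot: [0.998, 0.059, 0.0, -0.0]
contact_force: [0.3, 0.5, 4.0]
opening: 0.546
```

Call:
carry_out(
  motion=[0,0,-2,0,0,0,0,0,-4,0,0,0,0,0,-3,0,0,0,0,0,0,0,0,0,0,0,0,0,0,0,0,0,0,0,0,0],
)

```text
clock: 23.75
tool_pos: [0.4662, 0.2731, 0.1758]
eef_rot: [0.998, 0.059, -0.001, 0.001]
contact_force: [-0.1, -0.1, -1.2]
opening: 0.543
```

Run:
```python
from h import *
s=monitor.get_state(); print(s['tool_pos'],s['eef_rot'].round(4),s['contact_force'],s['opening']*88)
x,y=np.array([.645,.2146])+B
plan((x,y,.12,-19),(x,y,.031,-19))
p=snapshot('scene'); cv2.imwrite('pics/s2c.png',cv2.resize(p['frame'][90:290,250:500,::-1],None,fx=3,fy=3,interpolation=cv2.INTER_CUBIC))
```

```text
[0.4661842  0.27307569 0.17584588] [ 9.983e-01  5.890e-02 -1.100e-03  6.000e-04] [-0.12632623 -0.11739015 -1.15745699] 47.78979794260312
wp 0 3 turns 4 shifts
  turn [0.0, 0.0, 0.0, 0.001, 0.001, 0.15]
  shift [4.73, -0.06, 0.27, 0.0, 0.0, 0.0]
wp 1 0 turns 2 shifts
  shift [0.01, 0.01, 4.46, 0.0, 0.0, 0.0]
```

View pics/s2c.png

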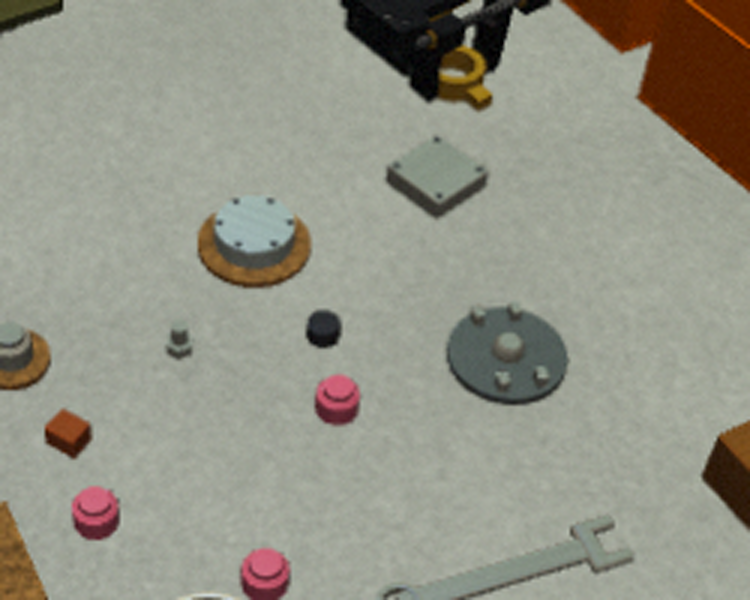

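Call:
carry_out(
  motion=[0,0,0,0,0,0.15,0,0,0,0,0,0.15,0,0,0,0,0,0.15,4.73,-0.06,0.27,0,0,0,4.73,-0.06,0.27,0,0,0,4.73,-0.06,0.27,0,0,0,4.73,-0.06,0.27,0,0,0,0,0,0,0,0,0],
)

```text
clock: 24.8
tool_pos: [0.6496, 0.2103, 0.165]
eef_rot: [0.986, -0.168, 0.001, 0.001]
contact_force: [-1.0, 0.7, -1.1]
opening: 0.544
```

Call:
carry_out(
  motion=[0,0,2,0,0,0,0,0,2,0,0,0,0,0,0,0,0,0,0,0,0,0,0,0],
)

```text
clock: 25.3
tool_pos: [0.6462, 0.2144, 0.1261]
eef_rot: [0.986, -0.165, -0.0, 0.0]
contact_force: [-0.7, -0.6, -0.4]
opening: 0.544
```

Run:
```python
from h import *
s=monitor.get_state(); print(s['tool_pos'],R.from_quat(s['eef_rot']).as_euler('xyz',degrees=True))
x,y=np.array([.6457,.2143])+B
plan((x,y,.031,-19.0))
```

```text
[0.64615066 0.21437155 0.12613343] [ 1.79982069e+02  1.32809385e-02 -1.89950926e+01]
wp 0 0 turns 1 shifts
  shift [0.09, 0.08, 5.01, 0.0, 0.0, 0.0]
```

Call:
carry_out(
  motion=[0.05,0.08,2,0,0,0,0,0,1,0,0,0,0,0,0.7,0,0,0,0,0,0.6,0,0,0,0,0,0,0,0,0],
)

```text
clock: 25.92
tool_pos: [0.6465, 0.213, 0.0828]
eef_rot: [0.986, -0.165, -0.0, 0.0]
contact_force: [0.3, -0.4, -1.7]
opening: 0.54
```

Call:
carry_out(
  motion=[0,0,0.4,0,0,0,0,0,0.3,0,0,0,0,0,0,0,0,0,0,0,0,0,0,0],
)

```text
clock: 26.42
tool_pos: [0.6468, 0.2131, 0.0764]
eef_rot: [0.986, -0.165, 0.0, -0.0]
contact_force: [-0.3, -0.7, -1.5]
opening: 0.545
```

Call:
carry_out(
  motion=[0,0,0,0,0,0,0,0,0,0,0,0,0,0,0,0,0,0],
  hand=6.2,
)

```text
clock: 26.8
tool_pos: [0.6468, 0.2131, 0.0765]
eef_rot: [0.986, -0.165, 0.0, -0.0]
contact_force: [-0.4, 0.7, -0.7]
opening: 0.703
```

Call:
carry_out(
  motion=[0,0,-2,0,0,0,0,0,-4,0,0,0,0,0,-5,0,0,0,0,0,0,0,0,0,0,0,0,0,0,0],
  hand=7.4,
)

```text
clock: 27.42
tool_pos: [0.6466, 0.2131, 0.1872]
eef_rot: [0.986, -0.165, 0.0, -0.0]
contact_force: [-0.5, 0.4, 0.1]
opening: 0.837
```

Run:
```python
from chk import *
chk('plate',('sq',.030),.02,.013,(.4645,.2729),.055,np.pi/2)
p=snapshot('scene');w=world(p); cv2.imwrite('pics/s3c.png',cv2.resize(p['frame'][90:290,250:500,::-1],None,fx=3,fy=3,interpolation=cv2.INTER_CUBIC))
```

```text
plate top (array([464.4, 272.7]), np.float64(12.8), np.float64(0.0107)) 736
plate scene (array([472.9, 273. ]), np.float64(0.1), np.float64(0.361)) 808
```

View pics/s3c.png

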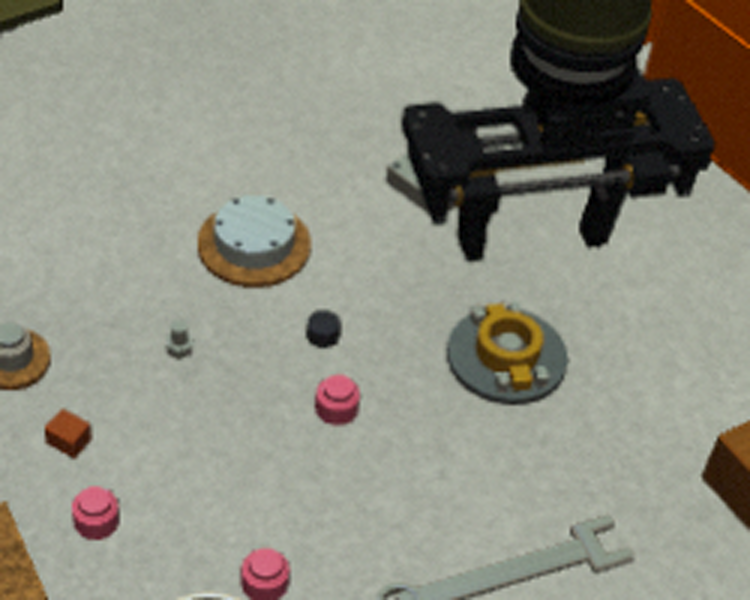

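Run:
```python
from h import *
x,y=np.array([.4644,.2727])+B
plan((x,y,.13,12.8),(x,y,.0225,12.8))
```

```text
wp 0 4 turns 4 shifts
  turn [0.0, 0.0, 0.0, 0.0, 0.001, -0.139]
  shift [-4.07, -2.43, 0.25, 0.0, 0.0, 0.0]
wp 1 0 turns 3 shifts
  shift [-0.01, -0.01, 3.58, 0.0, 0.0, 0.0]
```

Call:
carry_out(
  motion=[0,0,0,0,0,-0.139,0,0,0,0,0,-0.139,0,0,0,0,0,-0.139,0,0,0,0,0,-0.139,-4.07,-2.43,0.25,0,0,0,-4.07,-2.43,0.25,0,0,0,-4.07,-2.43,0.25,0,0,0,-4.07,-2.43,0.25,0,0,0],
)

```text
clock: 28.58
tool_pos: [0.4646, 0.2719, 0.1755]
eef_rot: [0.994, 0.112, -0.001, 0.0]
contact_force: [-0.4, 0.6, -0.4]
opening: 0.84
```

Call:
carry_out(
  motion=[0,0,3,0,0,0,0,0,3,0,0,0,0,0,0,0,0,0,0,0,0,0,0,0],
  grip_force=40,
)

```text
clock: 29.08
tool_pos: [0.4667, 0.2716, 0.1166]
eef_rot: [0.994, 0.111, 0.0, 0.0]
contact_force: [0.5, 0.3, -0.7]
opening: 0.841
```

Run:
```python
from h import *
s=monitor.get_state(); print(s['tool_pos'],R.from_quat(s['eef_rot']).as_euler('xyz',degrees=True))
x,y=np.array([.4644,.2727])+B
plan((x,y,.0225,12.8))
p=snapshot('top');w=world(p);H=w[...,2]
for nm,z,c in [('collar',.022,(.645,.2146))]:
    W=plane(p,z); m=brass(p['frame'])&(np.hypot(*(W-np.array(c)).transpose(2,0,1))<.05); m0=m|(np.hypot(*(plane(p,.028)-np.array(c)).transpose(2,0,1))<.021)
    print(fit(W,m0,('collar',),np.array(c),.05,np.pi)); r=np.hypot(*(plane(p,.028)-np.array(c)).transpose(2,0,1))
    k=m&(r>.0175)&(r<.0225); a=w[k]; A=np.c_[a[:,:2]-c,np.ones(len(a))]; print('plane',np.linalg.lstsq(A,a[:,2],rcond=None)[0],k.sum())
```

```text
[0.46667408 0.27163542 0.11657811] [ 1.79989295e+02 -7.31447079e-03  1.28022908e+01]
wp 0 0 turns 1 shifts
  shift [-0.12, -0.04, 4.91, 0.0, 0.0, 0.0]
(array([644.7, 214.2]), np.float64(-18.5), np.float64(0.0105))
 ** On entry to DLASCL parameter number  4 had an illegal value
 ** On entry to DLASCL parameter number  4 had an illegal valueTraceback (most recent call last):
  File "<stdin>", line 9, in <module>
    x, resids, rank, s = _umath_linalg.lstsq(a, b, rcond,
                         ~~~~~~~~~~~~~~~~~~~^^^^^^^^^^^^^
                                             signature=signature)
                                             ^^^^^^^^^^^^^^^^^^^^
    raise LinAlgError("SVD did not converge in Linear Least Squares")
numpy.linalg.LinAlgError: SVD did not converge in Linear Least Squares
```

Collar position matches the seat (NaN depths spoiled only the tilt fit). Now the plate.

Call:
carry_out(
  motion=[-0.1,-0.04,2.5,0,0,0,0,0,1.8,0,0,0,0,0,0.5,0,0,0,0,0,0,0,0,0,0,0,0,0,0,0],
)

```text
clock: 29.75
tool_pos: [0.4657, 0.272, 0.0688]
eef_rot: [0.994, 0.112, 0.0, -0.0]
contact_force: [-0.2, -0.7, 0.3]
opening: 0.839
```

Call:
carry_out(
  motion=[0,0,0,0,0,0,0,0,0,0,0,0,0,0,0,0,0,0,0,0,0,0,0,0],
  hand=0,
)

```text
clock: 30.25
tool_pos: [0.4656, 0.2721, 0.0687]
eef_rot: [0.994, 0.112, 0.0, -0.0]
contact_force: [-0.7, 0.2, 5.7]
opening: 0.679
```

Call:
carry_out(
  motion=[0,0,-2,0,0,0,0,0,-4,0,0,0,0,0,-5,0,0,0,0,0,0,0,0,0,0,0,0,0,0,0,0,0,0,0,0,0],
)

```text
clock: 31.0
tool_pos: [0.4643, 0.2714, 0.177]
eef_rot: [0.994, 0.112, -0.001, 0.001]
contact_force: [-0.2, -0.3, -3.5]
opening: 0.677
```

Run:
```python
from h import *
s=monitor.get_state(); print(s['tool_pos'],s['contact_force'],s['opening']*88)
x,y=np.array([.6297,-.2087])+B
plan((x,y,.145,-3.9),(x,y,.031,-3.9))
```

```text
[0.46434684 0.27139642 0.17699567] [-0.21905645 -0.34280171 -3.46171852] 59.57341852594724
wp 0 2 turns 11 shifts
  turn [0.0, 0.0, 0.0, 0.001, 0.001, 0.146]
  shift [1.81, 4.26, -0.12, 0.0, 0.0, 0.0]
wp 1 0 turns 3 shifts
  shift [-0.01, 0.0, 3.8, 0.0, 0.0, 0.0]
```

Call:
carry_out(
  motion=[0,0,0,0,0,0.146,0,0,0,0,0,0.146,1.81,4.26,-0.12,0,0,0,1.81,4.26,-0.12,0,0,0,1.81,4.26,-0.12,0,0,0,1.81,4.26,-0.12,0,0,0,1.81,4.26,-0.12,0,0,0,1.81,4.26,-0.12,0,0,0],
)

```text
clock: 32.0
tool_pos: [0.5559, 0.008, 0.1841]
eef_rot: [0.999, -0.034, -0.001, 0.0]
contact_force: [0.1, 0.7, -3.7]
opening: 0.674
```

Call:
carry_out(
  motion=[1.81,4.26,-0.12,0,0,0,1.81,4.26,-0.12,0,0,0,1.81,4.26,-0.12,0,0,0,1.81,4.26,-0.12,0,0,0,1.81,4.26,-0.12,0,0,0,0,0,3,0,0,0,0,0,3,0,0,0,0,0,0,0,0,0],
)

```text
clock: 33.0
tool_pos: [0.6291, -0.2082, 0.1274]
eef_rot: [0.999, -0.034, -0.004, -0.001]
contact_force: [-1.5, 0.6, -3.6]
opening: 0.67
```

Call:
carry_out(
  motion=[0,0,0,0,0,0,0,0,0,0,0,0],
)

```text
clock: 33.25
tool_pos: [0.6328, -0.2094, 0.1328]
eef_rot: [0.999, -0.034, 0.001, 0.0]
contact_force: [-0.6, -0.9, -4.0]
opening: 0.671
```

Run:
```python
from h import *
s=monitor.get_state(); print(s['tool_pos'],R.from_quat(s['eef_rot']).as_euler('xyz',degrees=True))
x,y=np.array([.6297,-.2087])+B
plan((x,y,.0302,-3.9))
```

```text
[ 0.63281968 -0.20941507  0.13279964] [ 1.79959730e+02 -1.28866974e-01 -3.90109270e+00]
wp 0 0 turns 2 shifts
  shift [-0.11, 0.02, 2.88, 0.0, 0.0, 0.0]
```

Call:
carry_out(
  motion=[-0.15,0.04,3,0,0,0,0,0,1.7,0,0,0,0,0,0.7,0,0,0,0,0,0.3,0,0,0,0,0,0,0,0,0,0,0,0,0,0,0],
)

```text
clock: 34.0
tool_pos: [0.631, -0.2097, 0.0752]
eef_rot: [0.999, -0.034, 0.001, 0.0]
contact_force: [-0.0, 0.0, -3.4]
opening: 0.676
```

Call:
carry_out(
  motion=[0,0,0,0,0,0,0,0,0,0,0,0,0,0,0,0,0,0],
  hand=7.6,
)

```text
clock: 34.38
tool_pos: [0.6308, -0.2096, 0.0749]
eef_rot: [0.999, -0.034, 0.0, 0.0]
contact_force: [0.1, 1.2, -0.4]
opening: 0.862
```

Call:
carry_out(
  motion=[0,0,-2,0,0,0,0,0,-4,0,0,0,0,0,-5,0,0,0,0,0,-5,0,0,0,0,0,0,0,0,0,0,0,0,0,0,0],
)

```text
clock: 35.12
tool_pos: [0.6302, -0.2093, 0.2351]
eef_rot: [0.999, -0.034, 0.0, 0.0]
contact_force: [0.2, -0.4, -1.0]
opening: 0.857
```

Run:
```python
from h import *
plan((.45,-.45,.25,-3.9))
```

```text
wp 0 0 turns 7 shifts
  shift [-2.33, 3.61, -0.86, 0.0, 0.0, 0.0]
```

Call:
carry_out(
  motion=[-2.33,3.61,-0.86,0,0,0,-2.33,3.61,-0.86,0,0,0,-2.33,3.61,-0.86,0,0,0,-2.33,3.61,-0.86,0,0,0,-2.33,3.61,-0.86,0,0,0,-2.33,3.61,-0.86,0,0,0,-2.33,3.61,-0.86,0,0,0,0,0,0,0,0,0],
)

```text
clock: 36.12
tool_pos: [0.4464, -0.4543, 0.2938]
eef_rot: [0.999, -0.038, -0.002, 0.001]
contact_force: [-0.5, 0.6, -0.5]
opening: 0.864
```

Run:
```python
from chk import *
chk('plate',('sq',.030),.026,.015,(.6297,-.2087),.055,np.pi/2,('top',))
chk('hex',('hex',.023),.026,.015,(.467,-.294),.05,np.pi/3,('top',))
chk('flange',('disc',.032),.026,.015,(.456,.107),.05,1,('top',))
chk('plugbody',('disc',.016),.024,.015,(.475,-.109),.035,1,('top',))
p=snapshot('top');w=world(p)
def tilt(nm,c,r0,r1,zlo):
    q=w.reshape(-1,3); r=np.hypot(q[:,0]-c[0],q[:,1]-c[1]); a=q[(r>r0)&(r<r1)&(q[:,2]>zlo)]
    k=np.linalg.lstsq(np.c_[a[:,:2]-c,np.ones(len(a))],a[:,2],rcond=None)[0]; print(nm,'slope',k[:2].round(3),'z',k[2].round(4),len(a))
tilt('collar',(.645,.2146),.0175,.0225,.02); tilt('hex',(.467,-.293),0,.02,.015); tilt('plate',(.6297,-.2087),0,.026,.015); tilt('flange',(.455,.106),0,.028,.015)
cv2.imwrite('pics/t4c.png',cv2.resize(p['frame'][110:310,150:510,::-1],(798,443),interpolation=cv2.INTER_CUBIC))
```

```text
plate top (array([ 629.2, -206.9]), np.float64(-4.2), np.float64(0.0103)) 756
hex top (array([ 466.6, -292.6]), np.float64(-4.1), np.float64(0.0139)) 416
flange top (array([454.7, 106.6]), np.float64(5.1), np.float64(0.0096)) 660
plugbody top (array([ 473.6, -108.4]), np.float64(2.4), np.float64(0.0075)) 171
collar slope [-0.006 -0.005] z 0.027 130
hex slope [-0.01  -0.021] z 0.0248 263
plate slope [-0.004  0.003] z 0.0247 426
flange slope [-0.007 -0.001] z 0.0253 505
```

View pics/t4c.png

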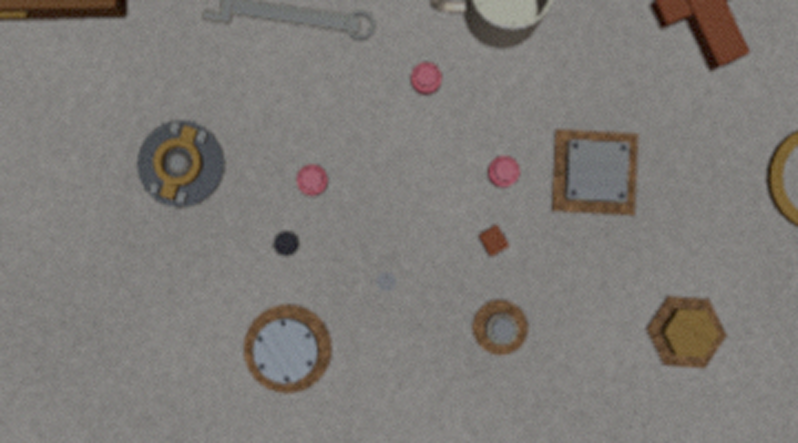

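```bash
python3 -c "
from h import *
print(workorder.finish_job())"
```

```text
the job is handed in; nothing more can be done
None
```

I took both stacks apart, set all five castings in their places and handed the job in at about 36 s. The gripper was clear and touching nothing. I left the pink look-alikes of the plug alone.

I moved the castings in this order: plug, hex blank, flange, collar, plate.

Last checks, from the top camera:

| Casting | Offset from the middle of its place | Notes |
|---|---|---|
| Flange | 0.5 mm | level |
| Plug | 0.2 mm | tilt not checked |
| Hex blank | about 1.3 mm | within 0.5° of its pad; slope reads about 0.02, no more than the reading is good for |
| Plate | about 1.9 mm | within 0.3° of its pad; level |
| Collar | 0.5 mm (measured soon after release) | both lugs in the notches; 0.5° off the seat's axis; top 27 mm high against 28 expected; level |

- **Hex blank and plate:** part of their offset is probably the camera seeing their sides.
- **Collar height:** that camera reads about 1 mm low on the other castings as well, so 27 mm fits a collar lying flat on the base.
- **Disagreement between cameras:** the scene camera's positions differed from the top camera's by 2–3 mm or more. The top-camera fits were cleaner, so I relied on those.
- **Failed check:** one mid-job tilt calculation for the collar failed because of missing depth readings. I repeated it at the end and it came out fine.

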